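# Unsnap the nut box and fill it

### The job

Refill the nut box: its snapped-on sliding lid comes off towards one end only and nothing shows which, so feel for the end where it gives, pull the lid off and lay it flat on the counter, right way up. Then tip all six walnuts from the scoop into the box and stand the empty scoop back on the counter, upright. Leave the mug, the jar and the bottle where they are.

Things in the scene. Friction and masses are not known exactly. Their poses are not given: they have to be found in the camera images.
- nutbox: White open-topped nut box fixed to the counter, 132 mm long (x) by 120 mm wide (y). Origin: centre of its underside; z up. Cavity 110 x 92 mm, floor at 6 mm. The long side walls, 70 mm high, carry the lid; guides beside it (to 82 mm) leave 1.5 mm play. End walls 57 mm high. A hidden stop inside blocks the lid (after 3 mm) at its +x or its -x end, which one varies; it slides off at the other.
- nutbox_mouth (a point): Centre of the box's mouth, 85 mm above its origin, level with the tops of two lips, 60 mm long, in the middle of the long sides, that reach 5 mm over the lid's edges: the lid can be lifted only once it has slid about 102 mm along x. A spring catch under each lip snaps into a notch in the lid's edge; together they let go at about 5 to 14 N of pull along x.
- lid: Loose wooden lid, 140 mm (x, sliding direction) by 104 mm (y). Origin: centre, level with the undersides of two ribs 10 mm deep (at x = +/-48 mm, 80 mm long in y) that hang below the 7 mm plate, whose top is at 17 mm. Shut, its origin is 60 mm above the box's, axes alike. On the counter it stands on its ribs, origin at height 0.
- lid_bar (a point): Middle of the lid's grip bar, which stands across the lid's middle: 14 mm thick (x), 64 mm long (y), from 17 to 43 mm above the lid's origin. This point is 38 mm above the lid's origin.
- scoop: Loose metal scoop standing on the counter with six walnuts in it. Origin: underside, centre of the flat floor; x towards the pouring lip, z up. Trough 64 mm wide inside (72 outside), side walls 44 mm high from x = -49 to +97 mm, back wall at x = -47, floor 4 mm thick to x = +45, then a ramp rising at 33 degrees to the lip.
- scoop_lip (a point): Middle of the scoop's pouring lip, 98 mm ahead (x) of the scoop's origin and 36 mm above it
- scoop_grip (a point): Middle of the scoop's wooden grip fin, 77 mm behind the scoop's origin and 45 mm above it. The fin is 14 mm thick (y), from x = -105 to -49 mm, from 10 to 66 mm above the scoop's origin.
- nut0: Walnut, 22 mm thick, 27 mm long, 12 g; origin on its surface, 11 mm from its centre
- nut1: Walnut, 22 mm thick, 27 mm long, 12 g; origin on its surface, 11 mm from its centre
- nut2: Walnut, 22 mm thick, 27 mm long, 12 g; origin on its surface, 11 mm from its centre
- nut3: Walnut, 22 mm thick, 27 mm long, 12 g; origin on its surface, 11 mm from its centre
- nut4: Walnut, 22 mm thick, 27 mm long, 12 g; origin on its surface, 11 mm from its centre
- nut5: Walnut, 22 mm thick, 27 mm long, 12 g; origin on its surface, 11 mm from its centre
- mug: White mug, 80 mm wide, 92 mm high, handle towards its +y; origin: centre of its underside. Bystander.
- jar: Glass jar with a steel cap, 68 mm wide, 110 mm high; origin: centre of its underside. Bystander.
- bottle: Green glass bottle, 60 mm wide, 190 mm high; origin: centre of its underside. Bystander.
Things that resemble listed ones, but are neither listed nor needed, are in the scene too. Several things have the shape of the lid; the one meant has the colours described above.

How it is judged:
By the outcome, as a careful person would: the job done as asked, in the order asked, and still so for the second after the job is handed in, with the robot touching nothing.
It also fails if it takes over 72 s, if anything falls off the work surface, if the arm or the gripper's body presses on something with over 40 N, if the wrist force passes 120 N, or if a joint passes its speed limit or range.

### The arm

A 7-joint arm with a two-finger parallel gripper is mounted at the origin on the work surface. World frame = base frame: x ahead of the robot, y to its left, z up, the work surface at z = 0. Lengths are in mm, angles in degrees, forces in N, time in s.
With the tool pointing down it reaches from about 425 to 1025 mm from the base axis. Payload 9.4 kg.
Tool frame: the origin (TCP) lies at the very end of the fingers, on their centre line; the grasp point (between the pads) lies 19 mm behind it; z points along the fingers, y is the line along which they close (so a half turn about z gives the same grasp; the last joint's range is limited). The gripper opens to 93 mm and grips with 3 to 60 N. Pads are 15 mm wide; open, the fingers measure 128 mm over their backs; the gripper's body (75 mm by 188 mm) begins 65 mm behind the grasp point.
Start: joints at [-80.541, 34.337, -0.143, 91.639, 0.103, 54.024, -4.572], TCP at [173.606, 703.907, 218.618] pointing down, gripper open.
Joint ranges: [-147.43, 147.43], [-19.82, 112.94], [-74.19, 73.91], [6.32, 146.72], [-59.91, 239.91], [6.04, 106.73], [-150.56, 150.56]. Speed limits (degrees/s): [127.2, 127.2, 172.46, 172.46, 180, 180, 180].

### API

Orientations are given as [roll, pitch, yaw] about the fixed x, y, z axes, in that order (R = Rz(yaw) Ry(pitch) Rx(roll)).
In Python, from station import manip gives the robot as it stands.
- The arm moves only by the tool servo_tool, never from a script. Its argument "targets" is a list of rows, each a list of 6 numbers: the shift along the tool's x, y, z as a fraction of full scale, then the turn, a rotation vector about the tool's x, y, z as a fraction of full scale. A call has 1 to 5 rows; each row is the pose to reach, as a shift and turn from the pose commanded when the call began, along the tool's axes at that moment, turning the shorter way round; what a row does not reach only later rows make up. Full scale, the value 1, is 120 mm for a shift and pi rad for a turn. A row lasts 1/10 s, in which the tool goes at most 50 mm and 8.59 degrees, less where a joint would pass 70% of its speed; a pose out of reach is approached as far as the arm can. A call with a number of a shift or a turn outside -1 to 1 is refused whole. A call with a gripper value outside its range is refused whole. "jaw" is the opening, from -1 (shut) to 1 (fully open), set as the call begins (left out, the last holds). The fingers move at their own pace and stop on an object; "squeeze" is the grip in N (left out, the last holds). Time passes only in rows, so rows that repeat a pose let the fingers close. It gives the time, the measured TCP pose, the force, the opening and the grip force at its end, in the units of the state.
- manip.get_obs(): the state, without advancing time (a new reading comes with each control period).
- manip.read_camera(name): name is "side" or "top" or "wrist"; returns (picture, depth): 400x640x3 uint8, red, green, blue; 400x640 float32, mm along the optical axis (not along the pixel's ray), 0 where there is no reading.
- manip.camera_params(name): a dict with "mtx" (3x3 intrinsics, pixels), "extrinsics" (4x4, takes a point from camera to world coordinates). Camera axes: x right, y up, looking along -z (the intrinsics and any distortion apply to the point x, -y, -z); pixel columns grow to the right and rows downward; lengths in mm; the calibration is good to about 2 mm. A picture is of the moment at which its call begins: read the wrist's pose just before it. camera_params takes no time and is no camera call; for the wrist camera it gives the pose at the moment of the call.
- manip.job_done(): hands the job in; it is judged then, once.
The state is a dict: "time_s": time; "q": joint angles; "joint_velocities": joint speeds; "joint_torque": joint torques, N m; "ee_pos": TCP position; "tool_rot": TCP orientation; "ft_force": force on the tool from outside, world axes, zero at the start; "ft_torque": the same for the moment, N m; "opening": finger opening in mm; "grasp_force": force on a finger pad.
Only numpy, scipy, OpenCV 4.12 (cv2) and the standard library are available. Lean on these libraries where they do the work, as an engineer would, in place of code of your own. Each camera call takes 0.05 s, during which the arm holds its last target. There are 200 camera calls.

## Working session

There is one attempt and no reset: what is moved stays moved. The work goes in short steps, Python scripts to look and compute and a tool call to move; the robot and the scene stay as the last step left them, time stands still between calls to the robot, and variables do not carry over. Pictures are saved under pics/ and viewed, at most 10 in all, crops included, and the job is handed in when it is done.

Besides the shell and the picture viewer there is one more tool, called after "Emit:" as a command line: name --pt "numbers of a row" for each row, then --argument value for the rest. servo_tool: Moves the arm, as the interface text tells. Its arguments: {"type":"object","properties":{"targets":{"type":"array","items":{"type":"array","items":{"type":"number","minimum":-1,"maximum":1}}},"jaw":{"type":"number"},"squeeze":{"type":"number"}},"required":["targets"]}

```bash
ls; mkdir -p pics; cat > h.py <<'E'
import numpy as np, cv2
from station import manip
from scipy.spatial.transform import Rotation as R
def cam(n):
    P=manip.camera_params(n); rgb,d=manip.read_camera(n); return rgb,d,np.array(P['mtx']),np.array(P['extrinsics'])
def ray(u,v,K,E):
    d=np.array([(u-K[0,2])/K[0,0],-(v-K[1,2])/K[1,1],-1.]); return E[:3,3],E[:3,:3]@d
def onplane(u,v,z,K,E):
    o,d=ray(u,v,K,E); return o+d*(z-o[2])/d[2]
def cloud(d,K,E):
    v,u=np.mgrid[:d.shape[0],:d.shape[1]]
    p=np.stack([(u-K[0,2])/K[0,0]*d,-(v-K[1,2])/K[1,1]*d,-d],-1)
    return p@E[:3,:3].T+E[:3,3]
E
python3 - <<'E'
from h import *
for n in('top','side'):
    rgb,d,K,E=cam(n); cv2.imwrite(f'pics/{n}0.png',rgb[...,::-1]); np.savez(f'{n}0.npz',rgb=rgb,d=d,K=K,E=E)
    print(n,K.round(1).tolist(),E.round(3).tolist())
o=manip.get_obs();print(o)
E
```

```text
pics
top [[395.7, 0.0, 325.7], [0.0, 395.7, 206.5], [0.0, 0.0, 1.0]] [[-0.025, 0.989, -0.145, 471.793], [-1.0, -0.023, 0.015, 0.994], [0.012, 0.146, 0.989, 1117.565], [0.0, 0.0, 0.0, 1.0]]
side [[434.4, 0.0, 313.5], [0.0, 434.4, 209.7], [0.0, 0.0, 1.0]] [[0.999, 0.024, -0.028, 581.935], [-0.036, 0.519, -0.854, -938.399], [-0.006, 0.855, 0.519, 652.604], [0.0, 0.0, 0.0, 1.0]]
{'time_s': 0.1, 'q': array([-80.54215413,  34.38247229,  -0.14622833,  91.67401786,
         0.10579233,  54.02275211,  -4.57284595]), 'joint_velocities': array([-0.07242925, -0.09887686, -0.07227039, -0.17748975,  0.02076352,
        0.00804795,  0.00873907]), 'joint_torque': array([ 4.50362975e-03, -7.66558886e+01,  1.50159538e+00, -2.52937925e+01,
       -5.22872410e-02,  1.36057741e-02,  7.66315020e-05]), 'ee_pos': array([173.50143903, 703.5107011 , 217.82870209]), 'tool_rot': array([-1.79921375e+02,  9.24730042e-03,  1.66152260e+02]), 'ft_force': array([-0.84237536,  0.39456004, -0.49755795]), 'ft_torque': array([-0.01532119, -0.03563666, -0.01418553]), 'grasp_force': 0.0, 'opening': 92.72827397499667}
```

View pics/top0.png

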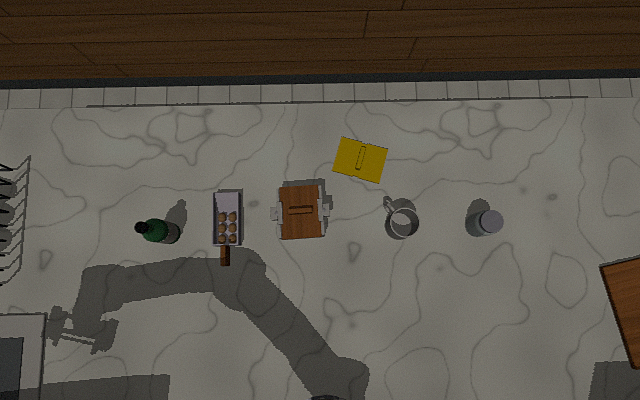

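View pics/side0.png

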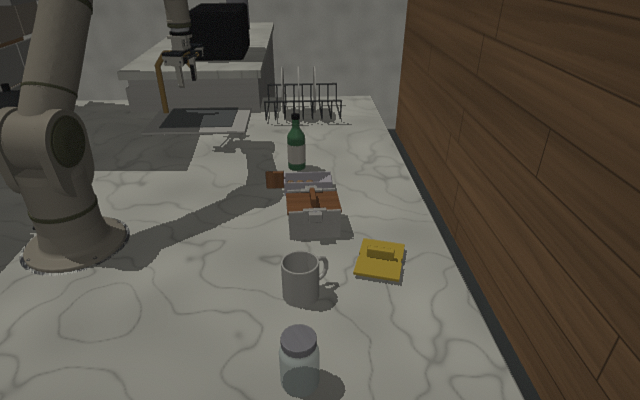

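```bash
python3 - <<'E'
from h import *
f=np.load('top0.npz'); rgb,d,K,E=[f[k] for k in('rgb','d','K','E')]
hsv=cv2.cvtColor(rgb,cv2.COLOR_RGB2HSV); P=cloud(d,K,E)
br=((hsv[...,0]<16)&(hsv[...,1]>110)&(hsv[...,2]>40))
def rect(m,z,name):
    v,u=np.nonzero(m); pts=np.array([onplane(a,b,z,K,E)[:2] for a,b in zip(u,v)],np.float32)
    print(name,len(u),'px',u.mean().round(1),v.mean().round(1),'rect',[np.round(t,1) for t in cv2.minAreaRect(pts)],'med',np.median(pts,0).round(1)); return pts
m=np.zeros_like(br);m[180:245,265:335]=1
rect(br&m&(abs(P[...,2]-77)<9),77,'lidplate'); rect(br&m&(P[...,2]>92),103,'bar')
m=np.zeros_like(br);m[180:275,205:250]=1
print('bar z',np.percentile(P[...,2][br&(P[...,2]>92)&(P[...,0]>400)],[10,50,90]).round(1))
g=np.zeros_like(br);g[244:275,212:240]=1
rect(br&g,66,'fin66'); print(np.percentile(P[...,2][br&g],[50,90]))
s=m&(P[...,2]>36)&(P[...,2]<55)
s[246:]=0
rect(s,44,'scooprim')
s=m&(P[...,2]>4);s[246:]=0
for n,(a,b,c,e) in dict(mug=(190,245,375,420),jar=(200,240,460,510),bottle=(210,250,130,185),yellow=(130,185,330,392),box=(175,245,265,335)).items():
    q=P[a:b,c:e].reshape(-1,3); q=q[q[:,2]>12]; print(n,np.percentile(q,1,axis=0).round(),np.percentile(q,99,axis=0).round())
c=rgb[125:285,200:400]; cv2.imwrite('pics/crop0.png',cv2.resize(c,None,fx=3.7,fy=3.7,interpolation=cv2.INTER_CUBIC)[...,::-1])
E
```

```text
lidplate 1683 px 299.9 212.2 rect [array([613.4,  53.7]), array([140.2, 104. ]), np.float64(2.8)] med [604.2  53.6]
bar 117 px 299.3 209.8 rect [array([632.9,  42.6]), array([54.9, 92.8]), np.float64(17.4)] med [613.4  54.5]
bar z [ 101.6 1117.6 1117.6]
fin66 78 px 222.5 254.4 rect [array([504. , 259.3]), array([52.6, 13.1]), np.float64(0.8)] med [506.5 258.3]
[66.3176758  68.69263584]
scooprim 306 px 223.8 218.5 rect [array([604.3, 260.6]), array([146.4,  73.3]), np.float64(0.4)] med [602.6 271. ]
mug [ 472. -257.   13.] [6.330e+02 1.000e+00 1.118e+03]
jar [ 472. -467.   16.] [6.030e+02 1.000e+00 1.118e+03]
bottle [512. 228.  15.] [597. 439. 582.]
yellow [ 701. -190.   13.] [828. -40.  46.]
box [544. -19.  70.] [682. 127. 105.]
```

View pics/crop0.png

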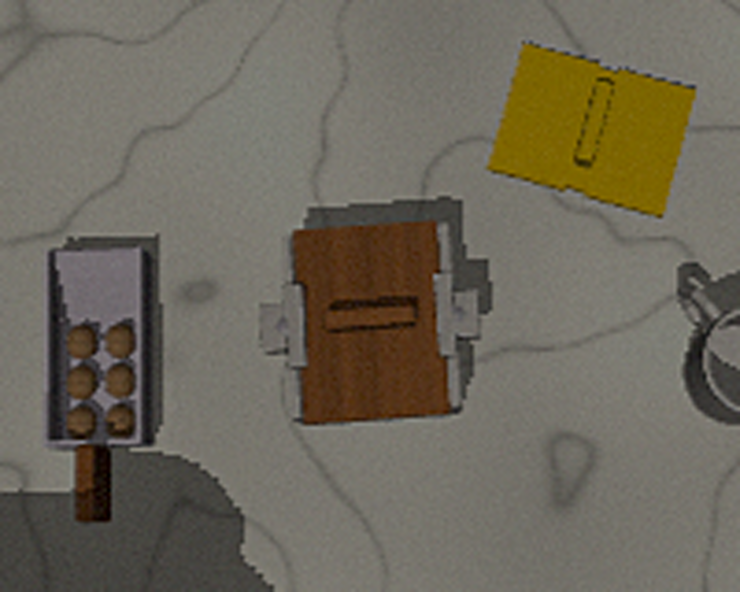

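The brown wooden plate on the box at (301,212) is the lid, since it has the wooden colour described and sits on the box. The yellow plate at (360,160) is the decoy. The scoop is at (228,218) with its fin at (223,254) and six nuts inside.

```bash
cat >> h.py <<'E'
def rot(roll,pitch,yaw): return R.from_euler('xyz',[roll,pitch,yaw],degrees=True)
def plan(p0,r0,wps,mm=45,deg=8):
    "print calls (shift/120, rotvec/pi, rows) from pose p0,r0 through waypoints (p,r)"
    p,r=np.array(p0,float),r0
    for q,s in wps:
        q=np.array(q,float); D=q-p; W=(s*r.inv()).as_rotvec(); p1,r1=p,r
        n=max(1,int(np.ceil(max(np.linalg.norm(D)/135,np.degrees(np.linalg.norm(W))/41))))
        for k in range(1,n+1):
            pn=p1+D*k/n; rn=R.from_rotvec(W*k/n)*r1
            a=np.r_[r.inv().apply(pn-p)/120,(r.inv()*rn).as_rotvec()/np.pi].round(3)
            print(a.tolist(),'rows',int(np.ceil(max(np.linalg.norm(pn-p)/mm,np.degrees(np.linalg.norm(W))/n/deg))),'!!' if abs(a).max()>1 else '')
            p,r=p+r.apply(a[:3]*120),r*R.from_rotvec(a[3:]*np.pi)
        print('  ->',p.round(1),r.as_euler('xyz',degrees=True).round(1))
def st():
    o=manip.get_obs(); print({k:np.round(o[k],1).tolist() for k in('time_s','q','ee_pos','tool_rot','ft_force','opening','grasp_force')}); return np.array(o['ee_pos']),rot(*o['tool_rot']),o
E
python3 - <<'E'
from h import *
plan([173.606,703.907,218.618],rot(180,0,166.15),[([400,370,218],rot(180,0,130)),([613.4,53.7,160],rot(180,0,92.8)),([613.4,53.7,81],rot(180,0,92.8))])
E
```

```text
[-0.833, -0.75, 0.002, 0.0, -0.0, 0.067] rows 3 
[-0.971, -0.56, 0.001, -0.0, -0.0, 0.067] rows 3 
[-1.066, -0.344, 0.002, -0.0, -0.0, 0.067] rows 3 !!
  -> [400. 370. 218.] [180.   0. 130.]
[-1.054, -0.11, 0.161, -0.0, -0.0, 0.069] rows 3 !!
[-1.053, 0.119, 0.161, -0.0, -0.0, 0.069] rows 3 !!
[-1.003, 0.343, 0.161, -0.0, -0.0, 0.069] rows 3 !!
  -> [613.4  53.7 160.1] [180.    0.   92.7]
[-0.0, 0.0, 0.659, -0.0, -0.0, -0.0] rows 2 
  -> [613.4  53.7  81. ] [180.    0.   92.7]
```

Emit:
servo_tool --pt "-0.833 -0.75 0 0 0 0.067" --pt "-0.833 -0.75 0 0 0 0.067" --pt "-0.833 -0.75 0 0 0 0.067" --pt "-0.833 -0.75 0 0 0 0.067" --jaw 0

```text
time_s: 0.5
ee_pos: [253.4, 587.8, 218.7]
tool_rot: [-179.9, 0.2, 153.7]
ft_force: [0.7, 0.6, -0.3]
opening: 65.7
grasp_force: 0.0
```

Emit:
servo_tool --pt "-0.97 -0.56 0 0 0 0.067" --pt "-0.97 -0.56 0 0 0 0.067" --pt "-0.97 -0.56 0 0 0 0.067" --pt "-0.97 -0.56 0 0 0 0.067"

```text
time_s: 0.9
ee_pos: [327.5, 477.3, 218.8]
tool_rot: [-179.9, 0.1, 141.7]
ft_force: [-0.3, 0.9, 0.1]
opening: 46.8
grasp_force: 0.0
```

Emit:
servo_tool --pt "-1 -0.344 0 0 0 0.067" --pt "-1 -0.344 0 0 0 0.067" --pt "-1 -0.344 0 0 0 0.067" --pt "-1 -0.344 0 0 0 0.067"

```text
time_s: 1.3
ee_pos: [395.6, 372.5, 218.8]
tool_rot: [-180.0, 0.1, 129.7]
ft_force: [-0.2, -0.0, 0.4]
opening: 46.6
grasp_force: 0.0
```

Emit:
servo_tool --pt "-1 -0.11 0.1 0 0 0.069" --pt "-1 -0.11 0.1 0 0 0.069" --pt "-1 -0.11 0.1 0 0 0.069" --pt "-1 -0.11 0.1 0 0 0.069"

```text
time_s: 1.7
ee_pos: [461.9, 273.3, 206.3]
tool_rot: [-180.0, 0.0, 117.4]
ft_force: [0.4, 1.1, 0.1]
opening: 46.4
grasp_force: 0.0
```

Emit:
servo_tool --pt "-1 0.119 0.1 0 0 0.069" --pt "-1 0.119 0.1 0 0 0.069" --pt "-1 0.119 0.1 0 0 0.069" --pt "-1 0.119 0.1 0 0 0.069"

```text
time_s: 2.1
ee_pos: [530.1, 174.3, 194.3]
tool_rot: [180.0, 0.0, 105.0]
ft_force: [-0.2, -0.1, 0.4]
opening: 46.3
grasp_force: 0.0
```

```bash
python3 - <<'E'
from h import *
p,r,o=st()
plan(p,r,[([613.4,53.7,140],rot(180,0,92.8)),([613.4,53.7,81],rot(180,0,92.8))],mm=40)
E
```

```text
{'time_s': 2.1, 'q': [-36.3, 25.4, 17.2, 116.0, -11.3, 40.2, 3.0], 'ee_pos': [530.1, 174.3, 194.3], 'tool_rot': [180.0, 0.0, 105.0], 'ft_force': [-0.2, -0.1, 0.4], 'opening': 46.3, 'grasp_force': 0.0}
[-0.575, 0.205, 0.227, 0.0, 0.0, 0.034] rows 2 
[-0.55, 0.265, 0.226, 0.0, 0.0, 0.034] rows 2 
  -> [613.4  53.7 140. ] [180.    0.   92.8]
[0.0, -0.0, 0.492, 0.0, 0.0, -0.0] rows 2 
  -> [613.4  53.7  81. ] [180.    0.   92.8]
```

Emit:
servo_tool --pt "-0.575 0.205 0.227 0 0 0.034" --pt "-0.575 0.205 0.227 0 0 0.034" --pt "-0.575 0.205 0.227 0 0 0.034"

```text
time_s: 2.4
ee_pos: [571.4, 114.3, 166.2]
tool_rot: [-180.0, 0.0, 99.0]
ft_force: [-0.8, 0.1, 0.2]
opening: 46.8
grasp_force: 0.0
```

Emit:
servo_tool --pt "-0.55 0.265 0.227 0 0 0.034" --pt "-0.55 0.265 0.227 0 0 0.034" --pt "-0.55 0.265 0.227 0 0 0.034" --pt "-0.55 0.265 0.227 0 0 0.034"

```text
time_s: 2.8
ee_pos: [611.8, 57.2, 139.8]
tool_rot: [-179.9, -0.1, 93.0]
ft_force: [0.7, 0.6, 0.0]
opening: 46.7
grasp_force: 0.0
```

```bash
python3 - <<'E'
from h import *
p,r,o=st()
rgb,d,K,E=cam('wrist'); cv2.imwrite('pics/w1.png',rgb[...,::-1])
plan(p,r,[([613.4,53.7,81],rot(180,0,92.8))],mm=40)
E
```

```text
{'time_s': 2.8, 'q': [-22.5, 33.3, 17.9, 111.4, -16.1, 37.8, 8.5], 'ee_pos': [611.8, 57.2, 139.8], 'tool_rot': [-179.9, -0.1, 93.0], 'ft_force': [0.7, 0.6, 0.0], 'opening': 46.7, 'grasp_force': 0.0}
[-0.031, 0.013, 0.49, -0.0, -0.0, 0.001] rows 2 
  -> [613.5  53.7  81. ] [-1.799e+02 -1.000e-01  9.290e+01]
```

View pics/w1.png

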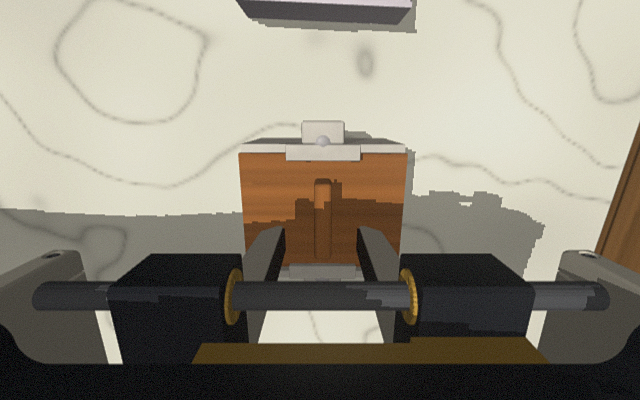

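The bar at (322,215) lies centred between the fingers (265 and 378). I'll go down and grip it.

Emit:
servo_tool --pt "-0.031 0.013 0.3 0 0 0.001" --pt "-0.031 0.013 0.48 0 0 0.001" --pt "-0.031 0.013 0.48 0 0 0.001" --pt "-0.031 0.013 0.48 0 0 0.001"

```text
time_s: 3.25
ee_pos: [613.7, 52.5, 83.2]
tool_rot: [-180.0, -0.0, 92.8]
ft_force: [0.1, -0.3, 0.3]
opening: 46.4
grasp_force: 0.0
```

Emit:
servo_tool --pt "0 0 0 0 0 0" --pt "0 0 0 0 0 0" --pt "0 0 0 0 0 0" --pt "0 0 0 0 0 0" --pt "0 0 0 0 0 0" --jaw -1 --squeeze 40

```text
time_s: 3.75
ee_pos: [614.1, 50.6, 83.0]
tool_rot: [180.0, -0.0, 92.7]
ft_force: [-0.6, 0.4, 3.2]
opening: 13.7
grasp_force: 40.0
```

Emit:
servo_tool --pt "0 0.01 0 0 0 0" --pt "0 0.02 0 0 0 0" --pt "0 0.03 0 0 0 0" --pt "0 0.03 0 0 0 0"

```text
time_s: 4.15
ee_pos: [614.4, 50.7, 82.9]
tool_rot: [-179.7, -0.0, 92.7]
ft_force: [-11.1, 0.0, 15.0]
opening: 13.5
grasp_force: 40.1
```

Emit:
servo_tool --pt "0 0.01 0 0 0 0" --pt "0 0.02 0 0 0 0" --pt "0 0.02 0 0 0 0" --pt "0 0.02 0 0 0 0"

```text
time_s: 4.55
ee_pos: [614.8, 50.7, 82.9]
tool_rot: [-179.5, -0.1, 92.7]
ft_force: [-17.3, -0.3, 20.0]
opening: 13.5
grasp_force: 40.1
```

Emit:
servo_tool --pt "0 0 -0.02 0 0 0" --pt "0 0.005 -0.035 0 0 0" --pt "0 0.005 -0.035 0 0 0"

```text
time_s: 4.85
ee_pos: [616.3, 50.7, 84.8]
tool_rot: [-179.5, 0.0, 92.7]
ft_force: [-7.2, -0.2, -8.2]
opening: 13.5
grasp_force: 40.0
```

Emit:
servo_tool --pt "0 0.01 0 0 0 0" --pt "0 0.02 0 0 0 0" --pt "0 0.02 0 0 0 0"

```text
time_s: 5.15
ee_pos: [618.4, 50.8, 84.7]
tool_rot: [-179.5, 0.0, 92.7]
ft_force: [-7.7, -1.1, -7.3]
opening: 14.0
grasp_force: 40.0
```

Emit:
servo_tool --pt "0 0.015 0 0 0 0" --pt "0 0.03 0 0 0 0" --pt "0 0.03 0 0 0 0" --pt "0 0.03 0 0 0 0"

```text
time_s: 5.55
ee_pos: [622.8, 51.0, 84.8]
tool_rot: [-179.6, 0.0, 92.7]
ft_force: [-5.5, -0.3, -8.7]
opening: 13.7
grasp_force: 40.0
```

Emit:
servo_tool --pt "0 0.1 0.008 0 0 0" --pt "0 0.2 0.008 0 0 0" --pt "0 0.3 0.008 0 0 0" --pt "0 0.4 0.008 0 0 0" --pt "0 0.4 0.008 0 0 0"

```text
time_s: 6.05
ee_pos: [676.4, 53.6, 85.2]
tool_rot: [179.9, 0.0, 92.7]
ft_force: [2.5, 0.9, -7.8]
opening: 13.7
grasp_force: 40.0
```

Emit:
servo_tool --pt "0 0.1 0 0 0 0" --pt "0 0.2 0 0 0 0" --pt "0 0.3 0 0 0 0" --pt "0 0.3 0 0 0 0"

```text
time_s: 6.45
ee_pos: [713.3, 55.4, 86.1]
tool_rot: [179.8, 0.0, 92.7]
ft_force: [2.3, 0.6, -1.9]
opening: 13.7
grasp_force: 40.0
```

Emit:
servo_tool --pt "0 0.15 -0.01 0 0 0" --pt "0 0.3 -0.02 0 0 0" --pt "0 0.3 -0.02 0 0 0"

```text
time_s: 6.75
ee_pos: [749.7, 57.0, 89.3]
tool_rot: [179.7, 0.0, 92.7]
ft_force: [0.3, 0.0, -1.0]
opening: 13.9
grasp_force: 40.0
```

Emit:
servo_tool --pt "0 0.02 -0.2 0 0 0" --pt "0 0.05 -0.4 0 0 0" --pt "0 0.05 -0.4 0 0 0"

```text
time_s: 7.05
ee_pos: [754.7, 57.0, 140.2]
tool_rot: [179.6, -0.0, 92.7]
ft_force: [1.1, -0.3, -0.6]
opening: 13.5
grasp_force: 40.0
```

```bash
python3 - <<'E'
from h import *
p,r,o=st()
Rz=rot(180,0,90)
plan(p,r,[([775,100,135],Rz),([775,100,60],Rz),([775,100,24],Rz)],mm=35)
E
```

```text
{'time_s': 7.0, 'q': [-19.3, 42.0, 18.4, 91.8, -16.4, 48.5, 8.2], 'ee_pos': [754.7, 57.0, 140.2], 'tool_rot': [179.6, -0.0, 92.7], 'ft_force': [1.1, -0.3, -0.6], 'opening': 13.5, 'grasp_force': 40.0}
[0.35, 0.185, 0.044, 0.002, -0.0, 0.015] rows 2 
  -> [775. 100. 135.] [180.  -0.  90.]
[0.0, -0.0, 0.625, 0.0, -0.0, -0.0] rows 3 
  -> [775. 100.  60.] [180.  -0.  90.]
[0.0, -0.0, 0.3, 0.0, -0.0, -0.0] rows 2 
  -> [775. 100.  24.] [180.  -0.  90.]
```

Emit:
servo_tool --pt "0.2 0.1 0.02 0.001 0 0.008" --pt "0.35 0.185 0.044 0.002 0 0.015" --pt "0.35 0.185 0.044 0.002 0 0.015" --pt "0.35 0.185 0.044 0.002 0 0.015"

```text
time_s: 7.45
ee_pos: [771.9, 100.5, 129.9]
tool_rot: [-179.6, 0.0, 90.1]
ft_force: [-0.8, -1.1, -1.9]
opening: 13.8
grasp_force: 40.0
```

Emit:
servo_tool --pt "0 0 0.2 0 0 0" --pt "0 0 0.4 0 0 0" --pt "0 0 0.6 0 0 0" --pt "0 0 0.7 0 0 0" --pt "0 0 0.7 0 0 0"

```text
time_s: 7.95
ee_pos: [770.7, 99.0, 45.0]
tool_rot: [-179.5, 0.1, 90.0]
ft_force: [-0.3, -0.5, -0.9]
opening: 14.0
grasp_force: 40.0
```

```bash
python3 - <<'E'
from h import *
p,r,o=st()
E
```

```text
{'time_s': 8.0, 'q': [-21.1, 49.6, 17.2, 90.6, -19.2, 43.3, 4.5], 'ee_pos': [770.7, 99.0, 45.0], 'tool_rot': [-179.5, 0.1, 90.0], 'ft_force': [-0.3, -0.5, -0.9], 'opening': 14.0, 'grasp_force': 40.0}
```

Emit:
servo_tool --pt "0 0 0.08 -0.003 0 0" --pt "0 0 0.15 -0.003 0 0" --pt "0 0 0.17 -0.003 0 0" --pt "0 0 0.18 -0.003 0 0" --pt "0 0 0.185 -0.003 0 0"

```text
time_s: 8.45
ee_pos: [772.2, 100.2, 25.0]
tool_rot: [179.8, 0.0, 90.0]
ft_force: [-0.7, 0.2, -1.3]
opening: 13.4
grasp_force: 40.0
```

Emit:
servo_tool --pt "0 0 0.01 0 0 0" --pt "0 0 0.02 0 0 0" --pt "0 0 0.025 0 0 0" --pt "0 0 0.025 0 0 0"

```text
time_s: 8.85
ee_pos: [772.4, 100.2, 23.0]
tool_rot: [179.8, -0.0, 90.0]
ft_force: [-2.1, 0.7, 6.4]
opening: 13.7
grasp_force: 40.0
```

Emit:
servo_tool --pt "0 0 0 0 0 0" --pt "0 0 0 0 0 0" --pt "0 0 0 0 0 0" --pt "0 0 0 0 0 0" --jaw 0

```text
time_s: 9.25
ee_pos: [772.0, 100.2, 21.6]
tool_rot: [179.8, 0.0, 90.0]
ft_force: [-0.3, -0.6, 0.0]
opening: 41.2
grasp_force: 0.0
```

Emit:
servo_tool --pt "0 0 -0.2 0 0 0" --pt "0 0 -0.6 0 0 0" --pt "0 0 -1 0 0 0" --pt "0 0 -1 0 0 0"

```text
time_s: 9.65
ee_pos: [775.5, 99.8, 149.4]
tool_rot: [179.2, -0.1, 90.0]
ft_force: [0.4, -0.6, 0.2]
opening: 46.4
grasp_force: 0.0
```

```bash
python3 - <<'E'
from h import *
p,r,o=st()
for a in (0,180):
  print(a);plan(p,r,[([600,200,190],rot(180,0,90+(-60 if a else 60))),([504,259.3,130],rot(180,0,0.5+(0 if a else 180)))])
E
```

```text
{'time_s': 9.6, 'q': [-22.6, 43.1, 19.8, 88.0, -17.3, 51.1, 2.9], 'ee_pos': [775.5, 99.8, 149.4], 'tool_rot': [179.2, -0.1, 90.0], 'ft_force': [0.4, -0.6, 0.2], 'opening': 46.4, 'grasp_force': 0.0}
0
[0.417, -0.729, -0.179, 0.002, 0.001, -0.167] rows 4 
[0.728, -0.423, -0.173, 0.002, 0.001, -0.166] rows 4 
  -> [600. 200. 190.] [180.    0.  149.9]
[0.94, 0.026, 0.499, 0.0, 0.0, -0.17] rows 4 
  -> [504.  259.3 130. ] [ 180.     0.  -179.5]
180
[0.417, -0.729, -0.179, 0.002, -0.001, 0.167] rows 4 
[-0.005, -0.841, -0.175, 0.002, -0.002, 0.166] rows 4 
  -> [600.  199.9 190.1] [-1.8e+02  1.0e-01  3.0e+01]
[-0.444, -0.828, 0.502, -0.0, 0.001, 0.164] rows 4 
  -> [504.1 259.3 130. ] [-1.8e+02 -1.0e-01  5.0e-01]
```

```bash
cat > kin.py <<'E'
import numpy as np, itertools
from scipy.optimize import least_squares
from scipy.spatial.transform import Rotation as R
D=[([-80.542,34.382,-.146,91.674,.106,54.023,-4.573],[173.5,703.5,217.8],[-179.92,0,166.15]),
([-36.3,25.4,17.2,116,-11.3,40.2,3],[530.1,174.3,194.3],[180,0,105]),
([-22.5,33.3,17.9,111.4,-16.1,37.8,8.5],[611.8,57.2,139.8],[-179.9,-.1,93]),
([-19.3,42,18.4,91.8,-16.4,48.5,8.2],[754.7,57,140.2],[179.6,0,92.7]),
([-21.1,49.6,17.2,90.6,-19.2,43.3,4.5],[770.7,99,45],[-179.5,.1,90]),
([-22.6,43.1,19.8,88,-17.3,51.1,2.9],[775.5,99.8,149.4],[179.2,-.1,90])]
def fk(q,L,s):
    # L: z0, r0, then (x,y,z) before joint4, (x,y,z) before joint6, (y,z) tool
    h,r0,x3,y3,d3,x5,y5,d5,x7,y7,d7,off=L
    a=np.radians(q)*np.array([-1,1,s[0],1,s[1],1,s[2]])
    Rz=lambda t:R.from_rotvec([0,0,t]); Ry=lambda t:R.from_rotvec([0,t,0])
    T=Rz(a[0]); p=T.apply([r0,0,h]); T=T*Ry(a[1])*Rz(a[2]); p=p+T.apply([x3,y3,d3])
    T=T*Ry(a[3])*Rz(a[4]); p=p+T.apply([x5,y5,d5]); T=T*Ry(a[5])*Rz(a[6]); p=p+T.apply([x7,y7,d7])
    return p,T*Rz(off)
def fit():
    best=None
    for s in itertools.product((1,-1),repeat=3):
        def f(L):
            o=[]
            for q,p,e in D:
                P,T=fk(q,L,s); Re=R.from_euler('xyz',e,degrees=True)
                o+=list(P-p)+list((T*Re.inv()).as_rotvec()*300)
            return np.array(o+list(np.array(L[2:4])*.02)+list(np.array(L[5:7])*.02)+list(np.array(L[8:10])*.02))
        for off in (np.pi/2,-np.pi/2,0,np.pi):
            k=least_squares(f,[300,0,0,0,400,0,0,400,0,0,250,off])
            if best is None or k.cost<best[0]: best=(k.cost,k.x,s,f(k.x))
    return best
if __name__=='__main__':
    c,L,s,e=fit(); print(c,L.round(2).tolist(),s); print(e.round(1).tolist())
E
python3 kin.py
```

```text
7.914188799994131 [572.77, -1.45, -1.01, -36.01, 657.11, -27.67, -4.16, 419.13, -1.8, -16.31, 674.2, 1.57] (-1, -1, -1)
[0.1, 1.2, -0.7, -0.0, -0.1, 0.2, -0.9, -1.4, 0.4, -0.2, 0.2, 0.2, 1.7, -0.8, -0.2, -0.2, 0.0, 0.3, 0.2, 1.2, 0.0, 0.2, 0.2, -0.0, -1.1, -0.2, -0.6, 0.1, 0.3, -0.3, -0.8, 0.9, 1.2, 0.1, -0.0, -0.3, -0.0, -0.7, -0.6, -0.1, -0.0, -0.3]
```

Emit:
servo_tool --pt "0 -0.4 -0.4 0 0.16 0" --pt "0 -0.4 -0.4 0 0.16 0" --pt "0 -0.4 -0.4 0 0.16 0" --pt "0 -0.4 -0.4 0 0.16 0" --pt "0 -0.4 -0.4 0 0.16 0"

```text
time_s: 10.15
ee_pos: [723.4, 95.6, 188.3]
tool_rot: [179.9, -28.8, 89.7]
ft_force: [-0.1, -0.3, -0.6]
opening: 46.3
grasp_force: 0.0
```

```bash
python3 - <<'E'
from h import *
import kin
o=manip.get_obs(); st()
kin.D.append((list(o['q']),list(o['ee_pos']),list(o['tool_rot'])))
c,L,s,e=kin.fit(); print(c,L.round(2).tolist(),s,e.round(1)[-12:])
np.savez('kin.npz',L=L,s=s)
E
```

```text
{'time_s': 10.2, 'q': [0.1, 38.5, 1.3, 95.1, -37.9, 53.4, 25.7], 'ee_pos': [723.4, 95.6, 188.3], 'tool_rot': [179.9, -28.8, 89.7], 'ft_force': [-0.1, -0.3, -0.6], 'opening': 46.3, 'grasp_force': 0.0}
31.631193028969193 [285.59, 0.31, 9.56, -61.26, 659.15, -25.42, -1.28, 433.08, 20.41, 5.45, 374.9, 1.57] (-1, -1, -1) [ 1.   0.6 -1.8 -0.  -0.1  0.1  0.2 -1.2 -0.5 -0.   0.4  0.1]
```

```bash
cat > pour.py <<'E'
from h import *
import kin
from scipy.optimize import least_squares
z=np.load('kin.npz'); L,s=z['L'],z['s']
lo=np.array([-147.43,-19.82,-74.19,6.32,-59.91,6.04,-150.56]);hi=np.array([147.43,112.94,73.91,146.72,239.91,106.73,150.56])
def ik(p,r,q0):
    f=lambda q:np.r_[(lambda P,T:np.r_[(P-p)/1,(T*r.inv()).as_rotvec()*300])(*kin.fk(q,L,s)),(q-q0)*.02]
    k=least_squares(f,np.clip(q0,lo+.1,hi-.1),bounds=(lo,hi)); return k.x,np.abs(k.fun[:6]).max()
def tool(lip,phi,th,flip):
    Rs=R.from_euler('ZY',[phi,th],degrees=True); o=np.array(lip)-Rs.apply([98,0,36])
    return o+Rs.apply([-77,0,26]),Rs*rot(180,0,180*flip)
if __name__=='__main__':
    C=np.array([613.4,53.7])
    for phi in (90,-90,180,135,-135,45):
        for flip in (0,1):
            q=np.array([-22.,40,18,95,-17,50,3]); p0,T0=kin.fk(q,L,s)
            u=np.array([np.cos(np.radians(phi)),np.sin(np.radians(phi))]); lip=np.r_[C-u*20,160]
            pf,rf=tool(lip,phi,0,flip); W=(rf*T0.inv()).as_rotvec(); out=[]
            if np.linalg.norm(W)>np.radians(175): pass
            for k in range(1,11): q,e=ik(p0+(pf-p0)*k/10,R.from_rotvec(W*k/10)*T0,q)
            out.append((0,round(e,1)))
            for th in range(5,91,5):
                q,e=ik(*tool(np.r_[lip[:2],160-50*min(1,th/45)],phi,th,flip),q)
                if th%15==0: out.append((th,round(e,1)))
            print(phi,flip,out,q.round().tolist())
E
python3 pour.py
```

```text
90 0 [(0, np.float64(0.0)), (15, np.float64(0.0)), (30, np.float64(0.0)), (45, np.float64(0.0)), (60, np.float64(0.0)), (75, np.float64(0.0)), (90, np.float64(0.0))] [-67.0, 78.0, 67.0, 101.0, 22.0, 64.0, -28.0]
90 1 [(0, np.float64(0.0)), (15, np.float64(0.0)), (30, np.float64(0.0)), (45, np.float64(25.8)), (60, np.float64(70.5)), (75, np.float64(109.1)), (90, np.float64(131.4))] [-80.0, 96.0, 74.0, 138.0, -47.0, 6.0, -151.0]
-90 0 [(0, np.float64(0.2)), (15, np.float64(0.0)), (30, np.float64(0.0)), (45, np.float64(0.0)), (60, np.float64(0.0)), (75, np.float64(0.0)), (90, np.float64(0.0))] [45.0, 54.0, -42.0, 112.0, -60.0, 69.0, -123.0]
-90 1 [(0, np.float64(0.0)), (15, np.float64(0.0)), (30, np.float64(0.0)), (45, np.float64(0.0)), (60, np.float64(0.0)), (75, np.float64(0.0)), (90, np.float64(0.0))] [42.0, 55.0, -39.0, 107.0, -60.0, 71.0, 55.0]
180 0 [(0, np.float64(0.0)), (15, np.float64(0.0)), (30, np.float64(0.0)), (45, np.float64(0.0)), (60, np.float64(0.0)), (75, np.float64(11.0)), (90, np.float64(56.1))] [-63.0, 74.0, 62.0, 147.0, 160.0, 76.0, -151.0]
180 1 [(0, np.float64(0.
[... 785 characters left out ...]
t64(0.0))] [60.0, 64.0, -74.0, 143.0, 213.0, 44.0, -46.0]
-135 1 [(0, np.float64(0.0)), (15, np.float64(0.0)), (30, np.float64(0.0)), (45, np.float64(12.5)), (60, np.float64(35.3)), (75, np.float64(66.5)), (90, np.float64(101.5))] [68.0, 67.0, -74.0, 120.0, -60.0, 26.0, 50.0]
45 0 [(0, np.float64(0.0)), (15, np.float64(0.0)), (30, np.float64(0.0)), (45, np.float64(0.0)), (60, np.float64(0.0)), (75, np.float64(0.0)), (90, np.float64(6.9))] [-46.0, 85.0, 74.0, 74.0, 4.0, 107.0, -15.0]
45 1 [(0, np.float64(0.0)), (15, np.float64(0.0)), (30, np.float64(0.0)), (45, np.float64(0.0)), (60, np.float64(0.0)), (75, np.float64(0.0)), (90, np.float64(14.4))] [-48.0, 78.0, 59.0, 79.0, 10.0, 107.0, 151.0]
```

```bash
sed -i 's/\[-77,0,26\]/[-62,0,26]/' pour.py; python3 - <<'E'
from h import *
p,r,o=st()
plan(p,r,[([620,180,190],rot(180,0,130)),([518.5,259.6,150],rot(180,0,180.5)),([518.5,259.6,30],rot(180,0,180.5))],mm=40)
E
```

```text
{'time_s': 10.2, 'q': [0.1, 38.5, 1.3, 95.1, -37.9, 53.4, 25.7], 'ee_pos': [723.4, 95.6, 188.3], 'tool_rot': [179.9, -28.8, 89.7], 'ft_force': [-0.1, -0.3, -0.6], 'opening': 46.3, 'grasp_force': 0.0}
[0.31, -0.433, 0.161, 0.028, -0.076, -0.11] rows 4 
[0.467, -0.285, 0.099, 0.029, -0.077, -0.109] rows 4 
  -> [620. 180. 190.] [-180.     0.   129.9]
[0.526, -0.111, 0.166, -0.0, 0.0, -0.14] rows 4 
[0.523, 0.123, 0.167, -0.0, 0.0, -0.141] rows 4 
  -> [518.6 259.6 150. ] [-180.    -0.  -179.5]
[0.001, 0.001, 1.0, -0.0, 0.0, 0.0] rows 3 
  -> [518.4 259.6  30. ] [-180.    -0.  -179.5]
```

Emit:
servo_tool --pt "0.31 -0.433 0.161 0.028 -0.076 -0.11" --pt "0.31 -0.433 0.161 0.028 -0.076 -0.11" --pt "0.31 -0.433 0.161 0.028 -0.076 -0.11" --pt "0.31 -0.433 0.161 0.028 -0.076 -0.11"

```text
time_s: 10.55
ee_pos: [671.0, 148.1, 191.5]
tool_rot: [177.0, -14.4, 111.5]
ft_force: [0.0, 0.2, 0.9]
opening: 46.3
grasp_force: 0.0
```

Emit:
servo_tool --pt "0.467 -0.285 0.099 0.029 -0.077 -0.109" --pt "0.467 -0.285 0.099 0.029 -0.077 -0.109" --pt "0.467 -0.285 0.099 0.029 -0.077 -0.109" --pt "0.467 -0.285 0.099 0.029 -0.077 -0.109"

```text
time_s: 10.95
ee_pos: [618.4, 187.7, 191.0]
tool_rot: [179.9, 0.0, 130.6]
ft_force: [0.2, 0.2, 0.6]
opening: 46.5
grasp_force: 0.0
```

Emit:
servo_tool --pt "0.526 -0.111 0.1 0 0 -0.14" --pt "0.526 -0.111 0.1 0 0 -0.14" --pt "0.526 -0.111 0.1 0 0 -0.14" --pt "0.526 -0.111 0.1 0 0 -0.14"

```text
time_s: 11.35
ee_pos: [569.0, 222.1, 178.8]
tool_rot: [179.9, 0.0, 155.3]
ft_force: [0.0, -0.5, -0.2]
opening: 46.3
grasp_force: 0.0
```

Emit:
servo_tool --pt "0.523 0.123 0.1 0 0 -0.14" --pt "0.523 0.123 0.1 0 0 -0.14" --pt "0.523 0.123 0.1 0 0 -0.14" --pt "0.523 0.123 0.1 0 0 -0.14" --pt "0.523 0.123 0.1 0 0 -0.14"

```text
time_s: 11.85
ee_pos: [518.8, 261.5, 166.9]
tool_rot: [-180.0, 0.1, -179.9]
ft_force: [-0.7, 0.5, 0.2]
opening: 46.2
grasp_force: 0.0
```

```bash
python3 - <<'E'
from h import *
p,r,o=st()
rgb,d,K,E=cam('wrist'); cv2.imwrite('pics/w2.png',rgb[...,::-1])
rgb,d,K,E=cam('side'); print('side')
cv2.imwrite('pics/s2.png',cv2.resize(rgb[130:300,230:430],None,fx=3,fy=3)[...,::-1])
plan(p,r,[([518.5,259.6,80],rot(180,0,180.5)),([518.5,259.6,26],rot(180,0,180.5))],mm=40)
E
```

```text
{'time_s': 11.8, 'q': [-28.2, 28.2, -5.9, 113.5, 4.6, 38.4, 53.1], 'ee_pos': [518.8, 261.5, 166.9], 'tool_rot': [-180.0, 0.1, -179.9], 'ft_force': [-0.7, 0.5, 0.2], 'opening': 46.2, 'grasp_force': 0.0}
side
[0.003, -0.016, 0.724, -0.0, 0.001, -0.002] rows 3 
  -> [518.6 259.5  80. ] [-1.800e+02 -1.000e-01 -1.796e+02]
[-0.0, 0.001, 0.45, -0.0, -0.0, -0.0] rows 2 
  -> [518.5 259.7  26. ] [-1.800e+02 -1.000e-01 -1.796e+02]
```

View pics/w2.png

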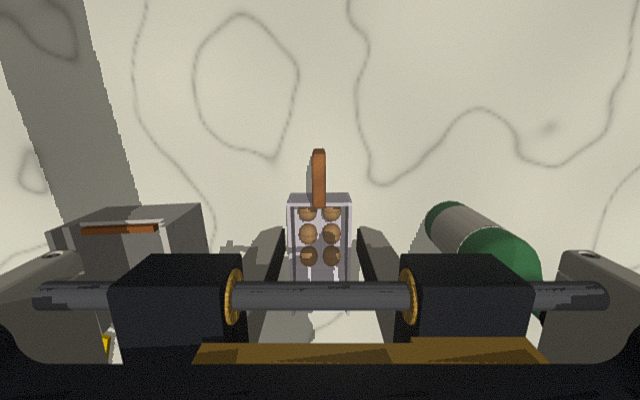

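View pics/s2.png

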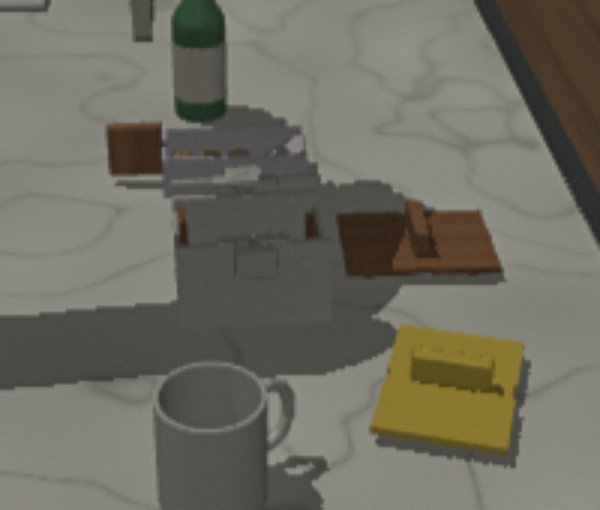

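```bash
python3 - <<'E'
from h import *
f=np.load('top0.npz'); K,E=f['K'],f['E']
for u,v,z in((140,228,190),(172,233,60),(402,222,92),(490,221,110)):print(onplane(u,v,z,K,E).round())
E
```

```text
[568. 422. 190.]
[566. 396.  60.]
[ 577. -213.   92.]
[ 572. -436.  110.]
```

Emit:
servo_tool --pt "0.003 -0.014 0.3 0 0 -0.001" --pt "0.003 -0.014 0.6 0 0 -0.001" --pt "0.003 -0.014 0.7 0 0 -0.001" --pt "0.003 -0.014 0.7 0 0 -0.001"

```text
time_s: 12.35
ee_pos: [516.8, 260.5, 81.5]
tool_rot: [-179.9, -0.1, -179.3]
ft_force: [-0.4, -0.1, 0.1]
opening: 46.5
grasp_force: 0.0
```

Emit:
servo_tool --pt "-0.014 0 0.25 0 0 0" --pt "-0.014 0 0.45 0 0 0" --pt "-0.014 0 0.46 0 0 0" --pt "-0.014 0 0.46 0 0 0"

```text
time_s: 12.75
ee_pos: [519.7, 261.4, 28.9]
tool_rot: [-180.0, 0.1, -179.2]
ft_force: [0.2, 0.0, 0.5]
opening: 46.5
grasp_force: 0.0
```

Emit:
servo_tool --pt "0 0 0 0 0 0" --pt "0 0 0 0 0 0" --pt "0 0 0 0 0 0" --pt "0 0 0 0 0 0" --pt "0 0 0 0 0 0" --jaw -1 --squeeze 60

```text
time_s: 13.25
ee_pos: [519.4, 261.0, 28.2]
tool_rot: [-180.0, 0.1, -179.1]
ft_force: [-1.2, -2.1, 4.5]
opening: 13.4
grasp_force: 59.9
```

Emit:
servo_tool --pt "0 0 -0.05 0 0 0" --pt "0 0 -0.1 0 0 0" --pt "0 0 -0.15 0 0 0" --pt "0 0 -0.2 0 0 0" --pt "0 0 -0.2 0 0 0"

```text
time_s: 13.75
ee_pos: [519.6, 261.4, 52.8]
tool_rot: [180.0, 0.2, -179.1]
ft_force: [-0.8, -0.0, -2.3]
opening: 13.9
grasp_force: 59.9
```

```bash
python3 - <<'E'
from h import *
p,r,o=st(); print(o['ft_torque'])
rgb,d,K,E=cam('side')
cv2.imwrite('pics/s3.png',cv2.resize(rgb[130:260,230:390],None,fx=4,fy=4)[...,::-1])
E
```

```text
{'time_s': 13.8, 'q': [-29.3, 37.8, -4.5, 117.8, 6.8, 24.6, 51.8], 'ee_pos': [519.6, 261.4, 52.8], 'tool_rot': [180.0, 0.2, -179.1], 'ft_force': [-0.8, -0.0, -2.3], 'opening': 13.9, 'grasp_force': 59.9}
[ 0.00748262  0.08563323 -0.0219005 ]
```

View pics/s3.png

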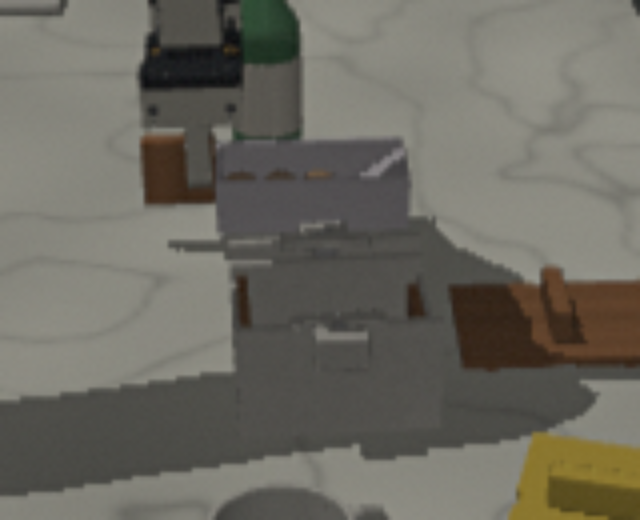

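```bash
sed -i 's/\[-62,0,26\]/[-61,0,28]/' pour.py; python3 - <<'E'
from pour import *
p,r,o=st()
C=np.array([613.4,53.7]); phi=-87.2; u=np.array([np.cos(np.radians(phi)),np.sin(np.radians(phi))])
lip=lambda z:np.r_[C-u*18,z]
W=[([519.6,261.4,172],rot(180,0,-179.1)),tool(lip(180),phi,0,1)]
W+=[tool(lip(z),phi,t,1) for t,z in((20,140),(38,120),(56,108),(74,104),(88,102))]
q=np.array(o['q'])
pp,rr=p,r
for P,T in W:
    w=(T*rr.inv()).as_rotvec()
    for k in range(1,6): q,e=ik(pp+(P-pp)*k/5,R.from_rotvec(w*k/5)*rr,q)
    pp,rr=P,T; print(P.round(),q.round(),round(e,2))
plan(p,r,W,mm=30,deg=7)
E
```

```text
{'time_s': 13.8, 'q': [-29.3, 37.8, -4.5, 117.8, 6.8, 24.5, 51.8], 'ee_pos': [519.4, 261.3, 52.3], 'tool_rot': [180.0, 0.1, -179.1], 'ft_force': [-0.0, -0.3, -3.1], 'opening': 13.9, 'grasp_force': 59.9}Traceback (most recent call last):
  File "<stdin>", line 12, in <module>
AttributeError: 'list' object has no attribute 'round'. Did you mean: 'count'?
```

```bash
cat > pp.py <<'E'
from pour import *
p,r,o=st()
C=np.array([613.4,53.7]); phi=-87.2; u=np.array([np.cos(np.radians(phi)),np.sin(np.radians(phi))])
lip=lambda z:np.r_[C-u*18,z]
W=[(np.array([519.6,261.4,172]),rot(180,0,-179.1)),tool(lip(180),phi,0,1)]
W+=[tool(lip(z),phi,t,1) for t,z in((20,140),(38,120),(56,108),(74,104),(88,102))]
q=np.array(o['q'])
import sys
W=W[int(sys.argv[1]):]
pp,rr=p,r
for P,T in W:
    w=(T*rr.inv()).as_rotvec()
    for k in range(1,6): q,e=ik(pp+(P-pp)*k/5,R.from_rotvec(w*k/5)*rr,q)
    pp,rr=P,T; print(P.round(),q.round(),round(e,2))
plan(p,r,W,mm=30,deg=7)
E
python3 pp.py 0
```

```text
{'time_s': 13.8, 'q': [-29.3, 37.8, -4.5, 117.8, 6.8, 24.5, 51.8], 'ee_pos': [519.4, 261.3, 52.3], 'tool_rot': [180.0, 0.1, -179.1], 'ft_force': [-0.0, -0.3, -3.1], 'opening': 13.9, 'grasp_force': 59.9}
[520. 261. 172.] [-30.  26.  -6. 115.   4.  39.  52.] 0.0
[605. 230. 172.] [-38.  33.  19. 106. -15.  43.  -8.] 0.0
[605. 224. 187.] [-18.  30.   4. 110. -34.  41.  14.] 0.0
[606. 202. 212.] [  0.  32.  -7. 111. -49.  48.  34.] 0.0
[608. 167. 235.] [ 14.  37. -14. 110. -59.  59.  49.] 0.0
[610. 123. 255.] [ 29.  46. -25. 107. -60.  68.  55.] 0.0
[612.  85. 261.] [ 36.  55. -31. 105. -60.  76.  58.] 0.0
[-0.004, 0.001, -0.997, 0.0, 0.001, -0.0] rows 4 
  -> [519.6 261.4 172. ] [ 180.    -0.  -179.1]
[-0.235, -0.09, -0.0, -0.0, -0.0, 0.163] rows 5 
[-0.249, 0.038, -0.0, -0.0, -0.0, 0.163] rows 5 
[-0.199, 0.154, -0.001, -0.0, -0.0, 0.163] rows 5 
  -> [604.7 230.5 172. ] [-180.    -0.    92.9]
[-0.057, 0.0, -0.124, -0.0, 0.111, 0.0] rows 3 
  -> [605.1 223.7 186.9] [-180.   -20.    92.8]
[-0.102, -0.0, -0.256, -0.0, 0.1, 0.0] rows 3 
  -> [606.2 201.7 211.6] [-180.   -38.    92.8]
[-0.106, -0.001, -0.333, -0.0, 0.1, 0.0] rows 3 
  -> [607.8 167.1 235.3] [-179.9  -56.    92.8]
[-0.072, -0.0, -0.394, -0.0, 0.1, -0.0] rows 3 
  -> [610.  123.1 254.6] [-179.9  -74.    92.7]
[-0.039, -0.001, -0.318, -0.0, 0.078, -0.0] rows 3 
  -> [611.8  85.2 260.6] [-179.   -88.    91.8]
```

Emit:
servo_tool --pt "0 0 -0.25 0 0 0" --pt "0 0 -0.5 0 0 0" --pt "0 0 -0.75 0 0 0" --pt "0 0 -1 0 0 0" --pt "0 0 -1 0 0 0"

```text
time_s: 14.3
ee_pos: [520.6, 262.1, 175.3]
tool_rot: [179.9, 0.4, -179.1]
ft_force: [0.5, -0.5, -3.1]
opening: 13.8
grasp_force: 59.9
```

Emit:
servo_tool --pt "-0.047 -0.018 0 0 0 0.033" --pt "-0.094 -0.036 0 0 0 0.065" --pt "-0.141 -0.054 0 0 0 0.098" --pt "-0.188 -0.072 0 0 0 0.13" --pt "-0.235 -0.09 0 0 0 0.163"

```text
time_s: 14.8
ee_pos: [546.9, 250.5, 170.4]
tool_rot: [-179.9, 0.1, 151.3]
ft_force: [-0.3, 0.7, -2.2]
opening: 13.3
grasp_force: 59.9
```

Emit:
servo_tool --pt "-0.05 0.008 0 0 0 0.033" --pt "-0.1 0.015 0 0 0 0.065" --pt "-0.15 0.023 0 0 0 0.098" --pt "-0.2 0.03 0 0 0 0.13" --pt "-0.249 0.038 0 0 0 0.163"

```text
time_s: 15.3
ee_pos: [575.4, 240.3, 170.4]
tool_rot: [-180.0, 0.1, 122.0]
ft_force: [-1.2, 1.0, -2.8]
opening: 14.0
grasp_force: 59.9
```

Emit:
servo_tool --pt "-0.04 0.03 0 0 0 0.033" --pt "-0.08 0.06 0 0 0 0.065" --pt "-0.12 0.09 0 0 0 0.098" --pt "-0.16 0.12 0 0 0 0.13" --pt "-0.199 0.154 0 0 0 0.163"

```text
time_s: 15.8
ee_pos: [603.7, 229.9, 170.4]
tool_rot: [180.0, 0.1, 92.6]
ft_force: [-0.1, 0.2, -4.0]
opening: 13.5
grasp_force: 59.9
```

```bash
python3 pp.py 1
```

```text
{'time_s': 15.8, 'q': [-38.5, 33.1, 19.3, 105.9, -15.0, 43.5, -8.6], 'ee_pos': [603.7, 229.9, 170.4], 'tool_rot': [180.0, 0.1, 92.6], 'ft_force': [-0.1, 0.2, -4.0], 'opening': 13.5, 'grasp_force': 59.9}
[605. 230. 172.] [-38.  33.  19. 106. -15.  43.  -8.] 0.0
[605. 224. 187.] [-18.  30.   4. 110. -34.  41.  14.] 0.0
[606. 202. 212.] [  0.  32.  -7. 111. -49.  48.  35.] 0.0
[608. 167. 235.] [ 14.  37. -13. 110. -59.  59.  49.] 0.0
[610. 123. 255.] [ 29.  46. -25. 107. -60.  68.  55.] 0.0
[612.  85. 261.] [ 36.  55. -31. 105. -60.  76.  58.] 0.0
[0.005, 0.009, -0.013, 0.0, 0.001, -0.001] rows 1 
  -> [604.8 230.5 172. ] [ 1.80e+02 -1.00e-01  9.28e+01]
[-0.057, -0.0, -0.124, 0.0, 0.111, 0.0] rows 3 
  -> [605.1 223.7 186.9] [180.  -20.1  92.8]
[-0.101, -0.0, -0.256, 0.0, 0.1, 0.0] rows 3 
  -> [606.2 201.8 211.6] [180.  -38.1  92.8]
[-0.106, 0.0, -0.334, 0.0, 0.1, 0.0] rows 3 
  -> [607.8 167.1 235.3] [180.  -56.1  92.8]
[-0.071, 0.0, -0.394, 0.0, 0.1, 0.0] rows 3 
  -> [610.  123.2 254.6] [179.9 -74.1  92.9]
[-0.039, 0.0, -0.318, 0.0, 0.077, 0.0] rows 2 
  -> [611.8  85.2 260.6] [179.5 -87.9  93.3]
```

Emit:
servo_tool --pt "0 0.005 -0.03 0 0.022 0" --pt "-0.015 0.009 -0.06 0 0.045 0" --pt "-0.03 0.009 -0.085 0 0.067 0" --pt "-0.04 0.009 -0.11 0 0.09 0" --pt "-0.052 0.009 -0.137 0 0.112 0"

```text
time_s: 16.3
ee_pos: [605.0, 223.6, 187.2]
tool_rot: [180.0, -20.2, 92.8]
ft_force: [1.1, 0.1, -3.2]
opening: 14.0
grasp_force: 59.9
```

Emit:
servo_tool --pt "-0.02 0 -0.05 0 0.02 0" --pt "-0.04 0 -0.1 0 0.04 0" --pt "-0.06 0 -0.15 0 0.06 0" --pt "-0.08 0 -0.2 0 0.08 0" --pt "-0.101 0 -0.256 0 0.1 0"

```text
time_s: 16.8
ee_pos: [606.2, 201.4, 211.7]
tool_rot: [180.0, -38.2, 92.8]
ft_force: [0.3, -0.0, -2.6]
opening: 14.0
grasp_force: 59.9
```

```bash
python3 pp.py 4
```

```text
{'time_s': 16.8, 'q': [1.3, 32.5, -8.6, 110.0, -48.8, 47.2, 34.0], 'ee_pos': [606.2, 201.4, 211.7], 'tool_rot': [180.0, -38.2, 92.8], 'ft_force': [0.3, -0.0, -2.6], 'opening': 14.0, 'grasp_force': 59.9}
[608. 167. 235.] [ 15.  37. -15. 110. -58.  59.  49.] 0.0
[610. 123. 255.] [ 29.  46. -25. 107. -60.  68.  55.] 0.0
[612.  85. 261.] [ 36.  55. -31. 105. -60.  76.  58.] 0.0
[-0.103, 0.0, -0.332, 0.0, 0.099, 0.0] rows 3 
  -> [607.8 167.1 235.4] [180.  -56.   92.8]
[-0.072, 0.0, -0.394, -0.0, 0.1, 0.0] rows 3 
  -> [610.  123.1 254.6] [180.  -74.   92.9]
[-0.039, 0.0, -0.318, -0.0, 0.078, 0.0] rows 2 
  -> [611.8  85.2 260.6] [179.6 -88.1  93.2]
```

Emit:
servo_tool --pt "-0.02 0 -0.066 0 0.02 0" --pt "-0.04 0 -0.133 0 0.04 0" --pt "-0.06 0 -0.2 0 0.06 0" --pt "-0.08 0 -0.266 0 0.08 0" --pt "-0.103 0 -0.332 0 0.099 0"

```text
time_s: 17.3
ee_pos: [608.0, 167.0, 235.3]
tool_rot: [180.0, -56.0, 92.8]
ft_force: [-0.3, 0.1, -1.8]
opening: 13.7
grasp_force: 59.9
```

Emit:
servo_tool --pt "-0.014 0 -0.08 0 0.02 0" --pt "-0.028 0 -0.16 0 0.04 0" --pt "-0.042 0 -0.24 0 0.06 0" --pt "-0.056 0 -0.315 0 0.08 0" --pt "-0.072 0 -0.394 0 0.1 0"

```text
time_s: 17.8
ee_pos: [610.2, 123.1, 254.5]
tool_rot: [-180.0, -74.0, 92.8]
ft_force: [-1.2, 0.2, -1.8]
opening: 13.9
grasp_force: 59.9
```

```bash
python3 - <<'E'
from h import *
p,r,o=st()
t,_,_,_=cam('top');s,_,_,_=cam('side')
im=np.hstack([cv2.resize(t[150:270,240:400],None,fx=2.5,fy=2.5),cv2.resize(s[100:220,260:420],None,fx=2.5,fy=2.5)])
cv2.imwrite('pics/p4.png',im[...,::-1])
E
```

```text
{'time_s': 17.8, 'q': [30.5, 47.5, -27.7, 107.0, -58.5, 66.7, 53.9], 'ee_pos': [610.2, 123.1, 254.5], 'tool_rot': [-180.0, -74.0, 92.8], 'ft_force': [-1.2, 0.2, -1.8], 'opening': 13.9, 'grasp_force': 59.9}
```

View pics/p4.png

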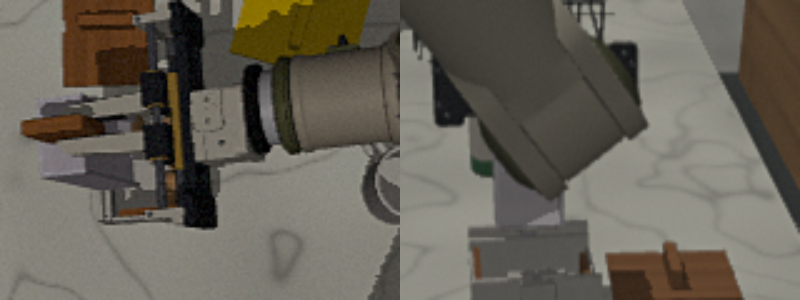

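Tilted 74° above the mouth, the weight is down by about 0.8 N, so the nuts appear to be out. I'll tilt a little more, then return.

Emit:
servo_tool --pt "-0.014 0 -0.11 0 0.028 0" --pt "-0.028 0 -0.22 0 0.056 0" --pt "-0.028 0 -0.22 0 0.056 0" --pt "-0.014 0 -0.11 0 0.028 0" --pt "-0.028 0 -0.22 0 0.056 0"

```text
time_s: 18.4
ee_pos: [610.9, 104.3, 265.5]
tool_rot: [175.1, -83.7, 98.2]
ft_force: [-1.1, 1.1, -1.4]
opening: 13.7
grasp_force: 59.9
```

```bash
python3 - <<'E'
from pour import *
p,r,o=st()
C=np.array([613.4,53.7]); phi=-87.2; u=np.array([np.cos(np.radians(phi)),np.sin(np.radians(phi))])
lip=lambda z:np.r_[C-u*18,z]
W=[tool(lip(z),phi,t,1) for t,z in((60,112),(30,135),(0,180))]
W+=[(np.array([519.6,261.4,172]),rot(180,0,-179.1))]
plan(p,r,W,mm=40,deg=8)
E
```

```text
{'time_s': 18.4, 'q': [35.6, 53.2, -32.7, 105.3, -58.3, 71.4, 55.7], 'ee_pos': [610.9, 104.3, 265.5], 'tool_rot': [175.1, -83.7, 98.2], 'ft_force': [-1.1, 1.1, -1.4], 'opening': 13.7, 'grasp_force': 59.9}
[-0.115, 0.003, 0.464, -0.002, -0.132, 0.004] rows 3 
  -> [608.3 158.  245.7] [-179.9  -60.    92.7]
[-0.045, 0.0, 0.558, -0.0, -0.167, -0.0] rows 4 
  -> [605.6 213.3 207.6] [-180.   -29.9   92.8]
[-0.023, 0.0, 0.329, -0.0, -0.166, -0.0] rows 4 
  -> [604.7 230.5 172. ] [-180.    -0.    92.8]
[0.097, -0.232, 0.0, 0.0, -0.0, -0.163] rows 4 
[0.198, -0.155, 0.0, 0.0, -0.0, -0.163] rows 4 
[0.249, -0.037, 0.001, 0.0, -0.0, -0.163] rows 4 
  -> [519.6 261.4 171.9] [ 180.    -0.  -179.2]
```

Emit:
servo_tool --pt "-0.04 0.003 0.15 -0.001 -0.044 0.002" --pt "-0.08 0.003 0.3 -0.002 -0.088 0.004" --pt "-0.115 0.003 0.464 -0.002 -0.132 0.004" --pt "-0.115 0.003 0.464 -0.002 -0.132 0.004"

```text
time_s: 18.8
ee_pos: [607.9, 159.1, 245.4]
tool_rot: [-179.9, -60.0, 92.8]
ft_force: [-0.4, 1.1, -1.1]
opening: 13.7
grasp_force: 60.0
```

Emit:
servo_tool --pt "-0.011 0 0.14 0 -0.042 0" --pt "-0.022 0 0.28 0 -0.084 0" --pt "-0.034 0 0.42 0 -0.125 0" --pt "-0.045 0 0.558 0 -0.167 0" --pt "-0.045 0 0.558 0 -0.167 0"

```text
time_s: 19.3
ee_pos: [603.6, 218.1, 206.0]
tool_rot: [-179.7, -30.2, 93.1]
ft_force: [-0.1, 1.0, -1.2]
opening: 14.0
grasp_force: 60.0
```

Emit:
servo_tool --pt "-0.006 0 0.08 0 -0.042 0" --pt "-0.012 0 0.16 0 -0.084 0" --pt "-0.018 0 0.25 0 -0.125 0" --pt "-0.023 0 0.329 0 -0.166 0" --pt "-0.023 0 0.329 0 -0.166 0"

```text
time_s: 19.8
ee_pos: [602.2, 235.0, 166.6]
tool_rot: [-179.5, -0.3, 93.2]
ft_force: [-0.7, 1.0, -2.1]
opening: 13.5
grasp_force: 60.0
```

Emit:
servo_tool --pt "0.025 -0.058 0 0 0 -0.041" --pt "0.05 -0.116 0 0 0 -0.082" --pt "0.075 -0.174 0 0 0 -0.122" --pt "0.097 -0.232 0 0 0 -0.163"

```text
time_s: 20.2
ee_pos: [576.2, 235.8, 167.9]
tool_rot: [-179.8, -0.6, 122.0]
ft_force: [0.2, -0.5, -1.8]
opening: 13.4
grasp_force: 60.0
```

Emit:
servo_tool --pt "0.05 -0.04 0 0 0 -0.041" --pt "0.1 -0.08 0 0 0 -0.082" --pt "0.15 -0.12 0 0 0 -0.122" --pt "0.198 -0.155 0 0 0 -0.163"

```text
time_s: 20.6
ee_pos: [547.9, 245.9, 168.4]
tool_rot: [179.9, -0.7, 151.3]
ft_force: [-1.0, -0.2, -1.9]
opening: 13.5
grasp_force: 60.0
```

Emit:
servo_tool --pt "0.06 -0.01 0 0 0 -0.041" --pt "0.12 -0.02 0 0 0 -0.082" --pt "0.18 -0.03 0 0 0 -0.122" --pt "0.249 -0.037 0 0 0 -0.163" --pt "0.249 -0.037 0 0 0 -0.163"

```text
time_s: 21.1
ee_pos: [519.3, 256.6, 168.7]
tool_rot: [179.6, -0.5, -179.5]
ft_force: [0.9, -0.2, -0.5]
opening: 13.9
grasp_force: 60.0
```

```bash
python3 - <<'E'
from h import *
p,r,o=st()
plan(p,r,[([519.6,261.4,34],rot(180,0,-179.1))],mm=30)
t,_,_,_=cam('top')
cv2.imwrite('pics/t5.png',cv2.resize(t[120:280,200:400],None,fx=3.5,fy=3.5,interpolation=cv2.INTER_CUBIC)[...,::-1])
E
```

```text
{'time_s': 21.1, 'q': [-21.0, 28.7, -15.1, 112.9, 10.2, 39.9, 48.4], 'ee_pos': [519.3, 256.6, 168.7], 'tool_rot': [179.6, -0.5, -179.5], 'ft_force': [0.9, -0.2, -0.5], 'opening': 13.9, 'grasp_force': 60.0}
[-0.014, 0.032, 1.122, 0.002, -0.003, -0.002] rows 5 !!
  -> [519.6 261.4  34. ] [ 179.9   -0.  -179.1]
```

View pics/t5.png

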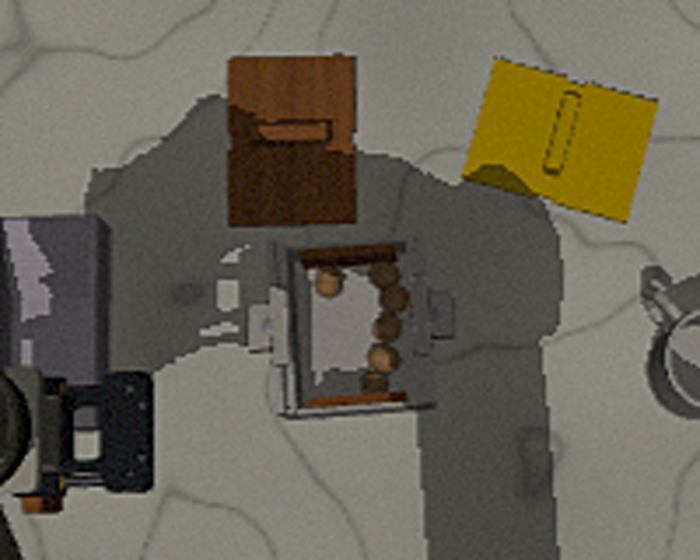

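All six walnuts are in the box, the lid lies flat behind it, and the scoop is empty. Now the scoop goes down.

Emit:
servo_tool --pt "-0.014 0.03 0.25 0.002 -0.003 -0.002" --pt "-0.014 0.03 0.5 0.002 -0.003 -0.002" --pt "-0.014 0.03 0.75 0.002 -0.003 -0.002" --pt "-0.014 0.03 1 0.002 -0.003 -0.002" --pt "-0.014 0.03 1 0.002 -0.003 -0.002"

```text
time_s: 21.65
ee_pos: [519.9, 259.2, 45.2]
tool_rot: [-179.8, -0.2, -179.5]
ft_force: [-1.1, -0.8, -2.5]
opening: 13.9
grasp_force: 60.0
```

```bash
python3 - <<'E'
from h import *
p,r,o=st()
plan(p,r,[([519.6,261.4,29.5],rot(180,0,-179.1))],mm=30)
E
```

```text
{'time_s': 21.6, 'q': [-25.1, 38.8, -10.4, 117.4, 15.4, 25.4, 43.3], 'ee_pos': [519.9, 259.2, 45.2], 'tool_rot': [-179.8, -0.2, -179.5], 'ft_force': [-1.1, -0.8, -2.5], 'opening': 13.9, 'grasp_force': 60.0}
[0.002, 0.019, 0.131, -0.001, -0.001, -0.002] rows 1 
  -> [519.6 261.4  29.5] [-180.    -0.  -179.1]
```

Emit:
servo_tool --pt "0 0 0.06 -0.001 -0.001 0" --pt "0 0 0.1 -0.001 -0.001 0" --pt "0 0 0.12 -0.001 -0.001 0" --pt "0 0 0.13 -0.001 -0.001 0" --pt "0 0 0.13 -0.001 -0.001 0"

```text
time_s: 22.15
ee_pos: [521.9, 260.4, 33.0]
tool_rot: [179.8, 0.3, -179.3]
ft_force: [-0.7, 0.6, -1.6]
opening: 13.9
grasp_force: 60.0
```

Emit:
servo_tool --pt "0 0 0.01 0 0 0" --pt "0 0 0.02 0 0 0" --pt "0 0 0.02 0 0 0"

```text
time_s: 22.45
ee_pos: [521.6, 260.3, 30.1]
tool_rot: [179.9, 0.2, -179.3]
ft_force: [0.2, 0.7, -1.3]
opening: 13.7
grasp_force: 60.0
```

Emit:
servo_tool --pt "0 0 0.01 0 0 0" --pt "0 0 0.02 0 0 0" --pt "0 0 0.025 0 0 0" --pt "0 0 0.025 0 0 0"

```text
time_s: 22.85
ee_pos: [521.6, 260.4, 28.2]
tool_rot: [179.9, 0.3, -179.3]
ft_force: [-4.1, -0.3, 12.3]
opening: 13.6
grasp_force: 60.0
```

Emit:
servo_tool --pt "0 0 -0.008 0 0 0" --pt "0 0 -0.008 0 0 0" --pt "0 0 -0.008 0 0 0"

```text
time_s: 23.15
ee_pos: [521.7, 260.4, 28.2]
tool_rot: [179.9, 0.2, -179.3]
ft_force: [-0.9, -0.3, 4.5]
opening: 13.8
grasp_force: 60.0
```

Emit:
servo_tool --pt "0 0 0 0 0 0" --pt "0 0 0 0 0 0" --pt "0 0 0 0 0 0" --pt "0 0 0 0 0 0" --pt "0 0 0 0 0 0" --jaw -0.2

```text
time_s: 23.65
ee_pos: [521.6, 260.3, 28.0]
tool_rot: [179.9, 0.2, -179.3]
ft_force: [-0.1, 0.4, 0.3]
opening: 37.3
grasp_force: 0.0
```

Emit:
servo_tool --pt "0 0 -0.2 0 0 0" --pt "0 0 -0.4 0 0 0" --pt "0 0 -0.7 0 0 0" --pt "0 0 -1 0 0 0" --pt "0 0 -1 0 0 0"

```text
time_s: 24.15
ee_pos: [523.1, 261.2, 152.4]
tool_rot: [179.7, 0.6, -179.3]
ft_force: [0.5, 0.6, -0.3]
opening: 37.4
grasp_force: 0.0
```

Emit:
servo_tool --pt "0.3 0 -0.4 0 0 0" --pt "0.6 0 -0.7 0 0 0" --pt "0.6 0 -0.8 0 0 0" --pt "0.6 0 -0.8 0 0 0"

```text
time_s: 24.55
ee_pos: [448.4, 259.7, 246.1]
tool_rot: [179.8, 0.4, -179.2]
ft_force: [0.5, 0.2, 0.1]
opening: 37.4
grasp_force: 0.0
```

```bash
python3 - <<'E'
from h import *
p,r,o=st()
t,_,_,_=cam('top');s,_,_,_=cam('side')
im=np.hstack([cv2.resize(t[120:290,120:420],None,fx=1.4,fy=1.4),cv2.resize(s[120:290,240:410],None,fx=1.4,fy=1.4)])
cv2.imwrite('pics/f6.png',im[...,::-1])
E
```

```text
{'time_s': 24.6, 'q': [-23.2, 18.8, -17.2, 116.3, 7.9, 45.4, 45.7], 'ee_pos': [448.4, 259.7, 246.1], 'tool_rot': [179.8, 0.4, -179.2], 'ft_force': [0.5, 0.2, 0.1], 'opening': 37.4, 'grasp_force': 0.0}
```

View pics/f6.png

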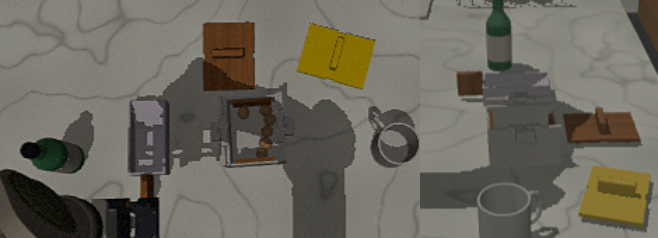

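The final view shows the scoop empty and upright at (148,140), the nuts in the box at (260,130), the lid flat at (229,57), and the bottle and mug where they were. I'm handing the job in.

```bash
python3 -c "
from station import manip
print(manip.job_done())"
```

```text
the job is handed in; nothing more can be done
None
```

I handed the job in at about 25 s: the lid gave towards +x and lies flat and right way up behind the box, all six walnuts are in the box, and the empty scoop stands upright; the mug and bottle look unmoved, and I never went near the jar.

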